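# Take the transit lock off an isolated microscope carrier

## Task

Take the transit lock off the sprung microscope carrier: work the seized red pin out by twisting it back and forth while pulling gently, so that the platform is not pulled up off its foot, and lay it on its side in the tray's narrow compartment. Then slide the yellow plate along to its stop, so that the stud heads stand in the wide ends of its slots, lift it off and lay it flat in the wide compartment. Drop neither, and leave everything else where it is.

Things in the scene. Friction and masses are not known exactly. Their poses are not given: they have to be found in the camera images.
- carrier: Microscope carrier, fixed to the bench: grey foot (230 x 112 mm, 14 mm high) under a white sprung platform with a flat aluminium top 60 mm above the bench, from x -90 to +128 mm, 100 mm wide (y). Origin on the bench; x along its length, z up. The vertical pin bore (17 mm square) is at x +75 mm, y 0.
- platform (a joint): How far the white platform is pulled up off the foot, in m (0 at rest). It starts to rise at an upward pull of about 16 N and then rises 1 mm per further newton; it must stay below 4 mm.
- stud (a point): Centre of the top of one of two steel studs on the platform, at carrier x +51 mm; the other is at x -27 mm, both at y 0. Shank 7 mm in diameter, round head 15 mm in diameter, from 8.5 to 12.5 mm above the platform top.
- stop (a point): Middle of the face, turned to the plate, of the black stop block (8 x 44 mm, 12 mm high) on the platform; face at carrier x +115.5 mm.
- pin: Red-handled steel transit pin, 60 g, upright through the plate into the bore, x axis at any yaw. Origin at the centre of the underside of its collar (26 mm in diameter, 9 mm thick, lying on the plate, 66 mm above the bench); z along the pin, up to the handle. Shank 14 mm in diameter down to 30 mm below the origin, then 9 mm down to the tip. 48 mm of climb clears bore and plate.
- pin_handle (a point): Centre of the pin's flat wing handle, 21 mm above the pin's origin: 44 mm long (pin's x), 12 mm thick (pin's y), from 9 to 33 mm above the origin.
- pin_tip (a point): Tip of the pin, 42 mm below its origin. Four spring balls in the bore seize the shank until the pin has climbed about 12 mm. A straight pull of 20 N does not free it. While it turns, the pull needed falls: 1 to 2 mm of climb per radian of turn takes about half of the straight pull, less if slower. Turning it takes about 0.2 N m.
- plate: Yellow transit plate, 180 g, 170 x 64 x 6 mm, lying on the platform under the stud heads. Origin on its underside below the middle of the rib; x along it from -75 to +95 mm; at the start its frame lies along the carrier's, origin over origin. Pin hole 18 x 20 mm at x +75 mm. Slid 20 mm towards +x it meets the stop, and can then be lifted straight up.
- keyhole (a point): Centre of the wide end (20 x 20 mm) of one of the plate's two keyhole slots, on its top, at plate x +31 mm; the other wide end is at x -47 mm. The narrow ends (10 mm wide) run from there towards +x, and hold the studs at the start.
- plate_rib (a point): Centre of the plate's black upright rib, the handhold: 32 mm long (x), 12 mm thick (y), from 6 to 32 mm above the plate's underside; this point is 19 mm above the underside.
- tray: Blue tray, fixed to the bench, 230 (x) x 196 (y) mm, floor 4 mm thick, walls 3 mm thick and 20 mm high. Origin under its centre. A divider along x at y -20 mm makes a wide compartment (centre y +38 mm, inside 224 x 113 mm) and a narrow one (centre y -58 mm, inside 224 x 73 mm).
- objective: Bystander: dark microscope objective, 26 mm in diameter, 42 mm high, origin under it.
- oil_bottle: Bystander: amber bottle, 30 mm in diameter, 62 mm high, origin under it.
- slide_box: Bystander: green box 85 x 35 x 28 mm, origin under it.
- sample_jar: Bystander: clear jar, 52 mm in diameter, 60 mm high, origin under it.
- screwdriver: Bystander: screwdriver with orange handle, 160 mm long, lying along its x.
- can: Bystander: blue and white can, 60 mm in diameter, 95 mm high, origin under it.

How it is judged:
By the outcome, as a careful person would: the job done as asked, in the order asked, and still so for the second after the job is handed in, with the robot touching nothing.
It also fails if it takes over 72 s, if anything falls off the work surface, if the arm or the gripper's body presses on something with over 40 N, if the wrist force passes 120 N, or if a joint passes its speed limit or range.

## Robot

A 6-joint arm with a two-finger parallel gripper is mounted at the origin on the work surface. World frame = base frame: x ahead of the robot, y to its left, z up, the work surface at z = 0. Lengths are in mm, angles in rad, forces in N, time in s.
With the tool pointing down it reaches from about 300 to 750 mm from the base axis. Payload 8.5 kg.
Tool frame: the origin (TCP) lies at the centre of the arm's flange, where the gripper is bolted on; the fingertips stand 166 mm ahead of it and the grasp point (between the pads) lies 147 mm ahead of it (manip.hold_point_z is the distance from the TCP to the grasp point, in mm); z points along the fingers, y is the line along which they close (so a half turn about z gives the same grasp; the last joint's range is limited). The gripper opens to 88 mm and grips with 3 to 60 N. Pads are 18 mm wide; open, the fingers measure 123 mm over their backs; the gripper's body (75 mm by 187 mm) begins 45 mm behind the grasp point.
Start: joints at [1.084, 0.381, 1.297, -0, 1.464, -0.215], TCP at [147.649, 529.794, 404.748] pointing down, gripper open.
Joint ranges: [-3.11, 3.11], [-0.89, 2.33], [0.22, 2.48], [-1.42, 4.56], [0.17, 2.85], [-2.88, 2.88]. Speed limits (rad/s): [2.39, 2.39, 3.14, 3.14, 3.14, 3.14].

## Interface

Orientations are given as [roll, pitch, yaw] about the fixed x, y, z axes, in that order (R = Rz(yaw) Ry(pitch) Rx(roll)).
In Python, from cell import manip gives the robot as it stands.
- The arm moves only by the tool play_rows, never from a script. Its arguments are lists of equal length, an entry for each row: "hand": the finger opening in mm, from 0 to 88.1; "slide": the shift along the tool's x, y, z in mm, a list of three; "delta_rot": the turn, a rotation vector about the tool's x, y, z in degrees, a list of three. A call has 1 to 20 rows; each row shifts and turns the commanded pose from where the row before left it, along the tool's axes as they then stand; what a row does not reach is not made up. A row lasts 1/10 s, in which the tool goes at most 50 mm and 8.59 degrees, less where a joint would pass 70% of its speed; a pose out of reach is approached as far as the arm can. A call with a gripper value outside its range is refused whole. The fingers move at their own pace and stop on an object; the grip force is fixed at half the most. Time passes only in rows, so rows that do not move let the fingers close. It gives the time, the measured TCP pose, the force, the opening and the grip force at its end, in the units of the state.
- manip.get_obs(): the state, without advancing time (a new reading comes with each control period).
- manip.camera(name): name is "scene" or "top" or "wrist"; returns the picture (400x640x3 uint8, blue, green, red); there is no depth.
- manip.calibration(name): a dict with "fx", "fy", "cx", "cy" (pixels), "extrinsics" (4x4, takes a point from world to camera coordinates). Camera axes: x right, y down, z forward; pixel columns grow to the right and rows downward; lengths in mm; the calibration is good to about 2 mm. A picture is of the moment at which its call begins: read the wrist's pose just before it. calibration takes no time and is no camera call; for the wrist camera it gives the pose at the moment of the call.
- manip.close_job(): hands the job in; it is judged then, once.
The state is a dict: "time": time; "joints": joint angles; "qd": joint speeds; "joint_efforts": joint torques, N m; "ee_pos": TCP position; "tcp_rot": TCP orientation; "contact_force": force on the tool from outside, world axes, zero at the start; "torque": the same for the moment, N m; "grip_width": finger opening in mm; "grip_force": force on a finger pad.
Only numpy, scipy, OpenCV 4.12 (cv2) and the standard library are available. Lean on these libraries where they do the work, as an engineer would, in place of code of your own. Each camera call takes 0.05 s, during which the arm holds its last target. There are 200 camera calls.

## Working session

There is one attempt and no reset: what is moved stays moved. The work goes in short steps, Python scripts to look and compute and a tool call to move; the robot and the scene stay as the last step left them, time stands still between calls to the robot, and variables do not carry over. Pictures are saved under pics/ and viewed, at most 10 in all, crops included, and the job is handed in when it is done.

Besides the shell and the picture viewer there is one more tool, called as a command line: name --argument value ..., lists and objects as JSON in quotes. play_rows: Moves the arm, as the interface text tells. Its arguments: {"type":"object","properties":{"hand":{"type":"array"},"slide":{"type":"array"},"delta_rot":{"type":"array"}},"required":["hand","slide","delta_rot"]}

```bash
mkdir -p pics; ls; python3 - <<'E'
from cell import manip
import cv2,numpy as np
o=manip.get_obs();print({k:np.round(v,3) for k,v in o.items()})
for n in("scene","top"):
    im=manip.camera(n);cv2.imwrite(f"pics/{n}0.png",im)
    c=manip.calibration(n);print(n,c["fx"],c["fy"],c["cx"],c["cy"],np.round(c["extrinsics"],3).tolist())
E
```

```text
pics
{'time': np.float64(0.0), 'joints': array([ 1.084,  0.381,  1.298, -0.   ,  1.464, -0.215]), 'qd': array([ 0.   , -0.001, -0.   ,  0.   , -0.001,  0.001]), 'joint_efforts': array([ 0.0000e+00, -4.3793e+01, -2.2456e+01,  7.1000e-02,  3.5000e-02,
       -0.0000e+00]), 'ee_pos': array([147.646, 529.757, 404.169]), 'tcp_rot': array([-3.14, -0.  ,  2.87]), 'contact_force': array([-0.717, -0.42 ,  0.256]), 'torque': array([ 0.009,  0.04 , -0.004]), 'grip_force': np.float64(0.0), 'grip_width': np.float64(88.202)}
scene 406.6253809733908 406.6253809733908 316.16648858573996 200.46499335159623 [[0.552, 0.834, 0.001, -349.948], [0.712, -0.47, -0.521, -393.844], [-0.434, 0.288, -0.854, 1334.266], [0.0, 0.0, 0.0, 1.0]]
top 462.6813860862282 462.6813860862282 319.93833377483026 200.69434770331122 [[-0.018, -1.0, 0.012, -13.397], [-0.987, 0.015, -0.159, 619.999], [0.159, -0.014, -0.987, 1111.108], [0.0, 0.0, 0.0, 1.0]]
```

View pics/top0.png

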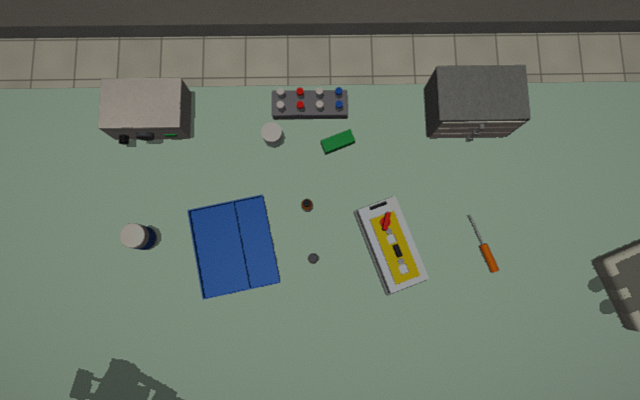

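View pics/scene0.png

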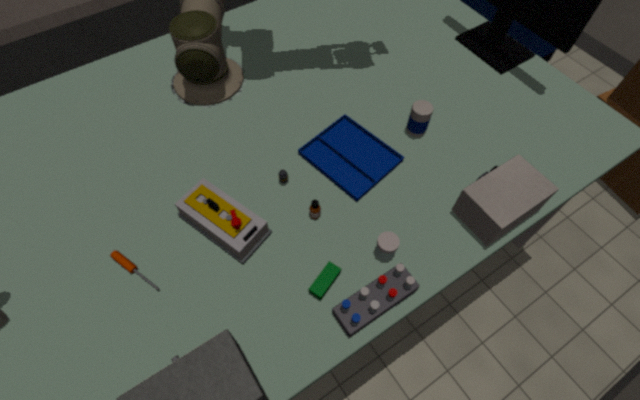

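The top view shows the carrier at about (392,245), with the pin (red) at (386,221), the rib at (397,250) and the tray at about (234,247). The objective (313,258) and bottle (307,205) stand between the carrier and the tray. The scene view agrees.

```bash
cat > h.py <<'E'
import cv2,numpy as np
from cell import manip
def ray(n,px,z,c=None):
    c=c or manip.calibration(n);E=np.array(c["extrinsics"]);R=E[:3,:3];t=E[:3,3]
    px=np.atleast_2d(px).astype(float)
    d=np.c_[(px[:,0]-c["cx"])/c["fx"],(px[:,1]-c["cy"])/c["fy"],np.ones(len(px))]@R
    o=-R.T@t
    return (o+d*((z-o[2])/d[:,2])[:,None])[:,:2]
def mask(im,lo,hi,roi=None,big=True):
    m=cv2.inRange(cv2.cvtColor(im,cv2.COLOR_BGR2HSV),np.array(lo),np.array(hi))
    if roi:
        k=np.zeros_like(m);k[roi[1]:roi[3],roi[0]:roi[2]]=255;m&=k
    cs,_=cv2.findContours(m,cv2.RETR_EXTERNAL,cv2.CHAIN_APPROX_NONE)
    return max(cs,key=cv2.contourArea)[:,0,:] if cs else None
def rect(P):
    (c,s,a)=cv2.minAreaRect(P.astype(np.float32))
    if s[0]<s[1]: a+=90;s=s[::-1]
    return np.round(c,1),np.round(s,1),round((a+90)%180-90,2)
E
python3 - <<'E'
from h import *
for n,ry,rt in(("top",(350,195,430,295),(180,190,285,300)),("scene",(170,175,275,265),(295,110,405,200))):
    im=cv2.imread(f"pics/{n}0.png")
    for nm,lo,hi,roi,z in(("plate",(20,120,90),(35,255,255),ry,66),("pin",(0,150,80),(8,255,255),ry,87),("rib",(0,0,0),(180,255,60),(385,235,410,262) if n=="top" else (203,196,224,214),79),("tray",(100,120,40),(125,255,255),rt,20)):
        k=mask(im,lo,hi,roi)
        if k is None: print(n,nm,None);continue
        print(n,nm,rect(ray(n,k,z)),"px",k.min(0),k.max(0))
print(rect(ray("top",mask(cv2.imread("pics/top0.png"),(0,0,110),(180,60,255),ry),60)))
E
```

```text
top plate (array([ 500.3, -202.8]), array([168.3,  62.8]), 19.85) px [370 211] [419 283]
top pin (array([ 563. , -178.2]), array([41.6, 21.8]), -2.37) px [380 212] [389 229]
top rib (array([ 491.2, -206.8]), array([28.7, 12.5]), 20.99) px [393 244] [401 256]
top tray (array([513. , 197.9]), array([228.2, 195.8]), 11.12) px [188 195] [279 298]
scene plate (array([ 498. , -204.2]), array([171.3,  64. ]), 19.7) px [184 185] [250 237]
scene pin (array([ 554.8, -178.1]), array([41.7, 19.5]), -22.38) px [231 210] [240 225]
scene rib (array([ 487.7, -208.1]), array([43.9, 17.1]), 18.35) px [206 199] [218 211]
scene tray (array([513.2, 194.7]), array([232.8, 202.5]), 11.33) px [299 115] [403 199]
(array([578. , 220.5]), array([259.7, 221.6]), 89.9)
```

play_rows --hand '[88,88,88,88,88,88,88,88,88,88,88,88,88,88,88,88,88,88]' --slide '[[-32.7,-31.9,5.8],[-32.7,-31.9,5.8],[-32.7,-31.9,5.8],[-32.7,-31.9,5.8],[-32.7,-31.9,5.8],[-32.7,-31.9,5.8],[-32.7,-31.9,5.8],[-32.7,-31.9,5.8],[-32.7,-31.9,5.8],[-32.7,-31.9,5.8],[-32.7,-31.9,5.8],[-32.7,-31.9,5.8],[-32.7,-31.9,5.8],[-32.7,-31.9,5.8],[-32.7,-31.9,5.8],[-32.7,-31.9,5.8],[-32.7,-31.9,5.8],[-32.7,-31.9,5.8]]' --delta_rot '[[0,0,0],[0,0,0],[0,0,0],[0,0,0],[0,0,0],[0,0,0],[0,0,0],[0,0,0],[0,0,0],[0,0,0],[0,0,0],[0,0,0],[0,0,0],[0,0,0],[0,0,0],[0,0,0],[0,0,0],[0,0,0]]'

```text
time: 1.9
ee_pos: [561.1, -183.2, 299.7]
tcp_rot: [3.141, -0.001, 2.869]
contact_force: [0.1, 0.8, 0.8]
grip_width: 87.9
grip_force: 0.0
```

play_rows --hand '[40,40,40,40,40,40,40,40,40,40,40,40,40,40,40,40,40,40,40,40]' --slide '[[0,0,0],[0,0,0],[0,0,0],[0,0,0],[0,0,0],[0,0,0],[0,0,0],[0,0,0],[0,0,0],[0,0,0],[0,0,0],[0,0,0],[0,0,0],[0,0,0],[0,0,0],[0,0,0],[0,0,0],[0,0,0],[0,0,0],[0,0,0]]' --delta_rot '[[0,0,8.5],[0,0,8.5],[0,0,8.5],[0,0,8.5],[0,0,8.5],[0,0,8.5],[0,0,8.5],[0,0,8.5],[0,0,8.5],[0,0,8.5],[0,0,8.5],[0,0,8.5],[0,0,8.5],[0,0,8.5],[0,0,8.5],[0,0,8.5],[0,0,8.5],[0,0,8.5],[0,0,8.5],[0,0,8.5]]'

```text
time: 3.9
ee_pos: [560.4, -181.3, 300.0]
tcp_rot: [-3.141, 0.001, -0.103]
contact_force: [0.5, -0.7, 0.1]
grip_width: 40.0
grip_force: 0.0
```

```bash
python3 - <<'E'
from h import *
o=manip.get_obs();print({k:np.round(o[k],3).tolist() for k in("time","joints","ee_pos","tcp_rot","contact_force","grip_width")})
c=manip.calibration("wrist");im=manip.camera("wrist");cv2.imwrite("pics/w1.png",im)
print(np.round(c["extrinsics"],3).tolist(),c["fx"])
for nm,lo,hi,z in(("plate",(20,120,90),(35,255,255),66),("pintop",(0,150,60),(8,255,255),99)):
    k=mask(im,lo,hi); print(nm,rect(ray("wrist",k,z,c)),k.min(0),k.max(0))
E
```

```text
{'time': 3.9, 'joints': [-0.514, 0.539, 1.347, -0.0, 1.256, 1.16], 'ee_pos': [560.449, -181.318, 299.981], 'tcp_rot': [-3.141, 0.001, -0.103], 'contact_force': [0.492, -0.711, 0.089], 'grip_width': 40.019}
[[-0.103, -0.995, 0.001, -122.972], [-0.948, 0.098, 0.303, 539.69], [-0.302, 0.03, -0.953, 466.446], [0.0, 0.0, 0.0, 1.0]] 346.05197768736764
plate (array([ 531.2, -192. ]), array([107.7,  64.4]), 19.7) [260 163] [384 318]
pintop (array([ 565.2, -181.5]), array([48.2, 21.9]), -6.92) [297 185] [336 264]
```

View pics/w1.png

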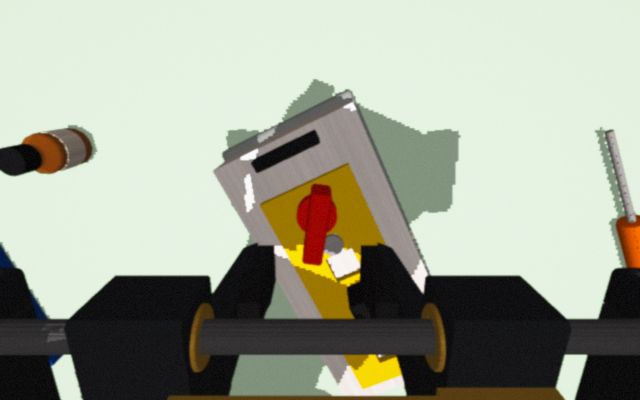

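The wrist view shows the pin's collar at about (316,213) and its handle running from (320,186) to (313,262), so it is yawed only slightly from the tool's x. The fingers are at the bottom of the frame.

```bash
python3 - <<'E'
from h import *
im=cv2.imread("pics/w1.png");c=manip.calibration("wrist")
m=cv2.inRange(cv2.cvtColor(im,cv2.COLOR_BGR2HSV),np.array((0,150,40)),np.array((8,255,255)))
for r in range(182,268,4):
    x=np.where(m[r,280:350])[0]+280
    if len(x): print(r,x.min(),x.max(),end='; ')
rows=[r for r in list(range(187,191))+list(range(240,258))]
P=np.array([[np.where(m[r,280:350])[0].mean()+280,r] for r in rows])
W=ray("wrist",P,99,c);v=np.polyfit(W[:,0],W[:,1],1);print("\nyaw",np.degrees(np.arctan(v[0])))
print("ends",ray("wrist",[P[0],[320,185],[313,263]],99,c),"collar",ray("wrist",[[316.5,213]],75,c))
E=np.array(c["extrinsics"]);print("cam",-E[:3,:3].T@E[:3,3])
E
```

```text
186 313 327; 190 312 329; 194 311 330; 198 304 330; 202 301 332; 206 299 334; 210 298 335; 214 297 335; 218 297 335; 222 298 335; 226 300 333; 230 304 329; 234 306 325; 238 305 325; 242 305 324; 246 305 323; 250 304 323; 254 304 321; 258 304 320; 262 305 320; 
yaw -12.50868879295623
ends [[ 587.80285972 -186.0893512 ]
 [ 588.93010511 -186.21169581]
 [ 542.15322462 -177.00135332]] collar [[ 564.19728323 -181.50254202]]
cam [ 639.57309959 -190.15061198  280.91413035]
```

play_rows --hand '[40,40,40,40,40,40,40]' --slide '[[2.5,0,0],[0,0,15],[0,0,15],[0,0,15],[0,0,8],[0,0,5],[0,0,0]]' --delta_rot '[[0,0,6],[0,0,0],[0,0,0],[0,0,0],[0,0,0],[0,0,0],[0,0,0]]'

```text
time: 4.65
ee_pos: [563.0, -181.6, 242.0]
tcp_rot: [-3.141, 0.001, -0.201]
contact_force: [-0.4, 0.4, -0.4]
grip_width: 39.9
grip_force: 0.0
```

play_rows --hand '[25,15,10,5,5,5]' --slide '[[0,0,0],[0,0,0],[0,0,0],[0,0,0],[0,0,0],[0,0,0]]' --delta_rot '[[0,0,0],[0,0,0],[0,0,0],[0,0,0],[0,0,0],[0,0,0]]'

```text
time: 5.25
ee_pos: [563.0, -181.7, 242.6]
tcp_rot: [3.141, -0.001, -0.202]
contact_force: [0.1, -1.1, 1.4]
grip_width: 11.9
grip_force: 30.0
```

```bash
python3 - <<'E'
from h import *
o=manip.get_obs();print({k:np.round(o[k],3).tolist() for k in("time","joints","ee_pos","tcp_rot","contact_force","torque","grip_width","grip_force")})
E
```

```text
{'time': 5.25, 'joints': [-0.512, 0.609, 1.406, -0.0, 1.126, 1.261], 'ee_pos': [563.041, -181.695, 242.625], 'tcp_rot': [3.141, -0.001, -0.202], 'contact_force': [0.092, -1.087, 1.388], 'torque': [-0.216, 0.192, 0.051], 'grip_width': 11.918, 'grip_force': 30.0}
```

play_rows --hand '[5,5,5,5,5,5,5,5,5,5,5,5,5,5,5,5,5,5,5,5]' --slide '[[0,0,0],[0,0,-0.15],[0,0,-0.15],[0,0,-0.15],[0,0,-0.15],[0,0,-0.15],[0,0,-0.15],[0,0,0],[0,0,-0.15],[0,0,-0.15],[0,0,-0.15],[0,0,-0.15],[0,0,-0.15],[0,0,-0.15],[0,0,-0.15],[0,0,-0.15],[0,0,-0.15],[0,0,-0.15],[0,0,-0.15],[0,0,-0.15]]' --delta_rot '[[0,0,8],[0,0,8],[0,0,8],[0,0,8],[0,0,8],[0,0,8],[0,0,8],[0,0,-8],[0,0,-8],[0,0,-8],[0,0,-8],[0,0,-8],[0,0,-8],[0,0,-8],[0,0,-8],[0,0,-8],[0,0,-8],[0,0,-8],[0,0,-8],[0,0,-8]]'

```text
time: 7.25
ee_pos: [562.6, -181.0, 243.8]
tcp_rot: [-3.138, 0.001, 0.641]
contact_force: [-0.7, 1.6, -5.8]
grip_width: 12.1
grip_force: 30.0
```

play_rows --hand '[5,5,5,5,5,5,5,5,5,5,5,5,5,5,5,5,5,5,5,5]' --slide '[[0,0,0],[0,0,-0.2],[0,0,-0.2],[0,0,-0.2],[0,0,-0.2],[0,0,-0.2],[0,0,-0.2],[0,0,-0.2],[0,0,-0.2],[0,0,-0.2],[0,0,-0.2],[0,0,-0.2],[0,0,-0.2],[0,0,0],[0,0,-0.2],[0,0,-0.2],[0,0,-0.2],[0,0,-0.2],[0,0,-0.2],[0,0,-0.2]]' --delta_rot '[[0,0,8],[0,0,8],[0,0,8],[0,0,8],[0,0,8],[0,0,8],[0,0,8],[0,0,8],[0,0,8],[0,0,8],[0,0,8],[0,0,8],[0,0,8],[0,0,-8],[0,0,-8],[0,0,-8],[0,0,-8],[0,0,-8],[0,0,-8],[0,0,-8]]'

```text
time: 9.25
ee_pos: [562.7, -181.2, 247.1]
tcp_rot: [-3.14, 0.003, -0.197]
contact_force: [0.7, 1.6, -9.1]
grip_width: 11.5
grip_force: 30.0
```

play_rows --hand '[5,5,5,5,5,5,5,5,5,5,5,5,5,5,5,5,5,5,5,5]' --slide '[[0,0,-0.2],[0,0,-0.2],[0,0,-0.2],[0,0,-0.2],[0,0,-0.2],[0,0,-0.2],[0,0,0],[0,0,0],[0,0,-0.2],[0,0,-0.2],[0,0,-0.2],[0,0,-0.2],[0,0,-0.2],[0,0,-0.2],[0,0,-0.2],[0,0,-0.2],[0,0,-0.2],[0,0,-0.2],[0,0,-0.2],[0,0,-0.2]]' --delta_rot '[[0,0,-8],[0,0,-8],[0,0,-8],[0,0,-8],[0,0,-8],[0,0,-8],[0,0,-8],[0,0,8],[0,0,8],[0,0,8],[0,0,8],[0,0,8],[0,0,8],[0,0,8],[0,0,8],[0,0,8],[0,0,8],[0,0,8],[0,0,8],[0,0,8]]'

```text
time: 11.25
ee_pos: [562.4, -181.7, 250.5]
tcp_rot: [3.138, 0.003, -1.045]
contact_force: [-2.0, -3.7, -9.9]
grip_width: 11.6
grip_force: 30.0
```

```bash
python3 - <<'E'
from h import *
im=manip.camera("scene")[120:280,130:310];cv2.imwrite("pics/s1.png",cv2.resize(im,None,fx=4,fy=3.5,interpolation=2))
c=manip.calibration("scene")
E
```

```text
(no output)
```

View pics/s1.png

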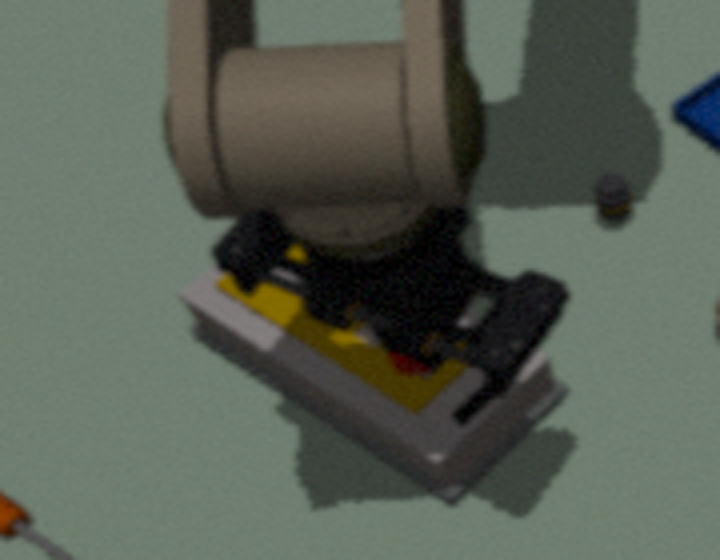

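The view from behind shows the gripper over the pin (a bit of red at (405,362)) and the carrier unmoved. The pull stays near 10 N, below the lift threshold, and the pin is 8 mm up.

play_rows --hand '[5,5,5,5,5,5,5,5,5,5,5,5,5,5,5,5,5,5,5,5]' --slide '[[0,0,0],[0,0,-0.2],[0,0,-0.2],[0,0,-0.2],[0,0,-0.2],[0,0,-0.2],[0,0,-0.2],[0,0,-0.2],[0,0,-0.2],[0,0,-0.2],[0,0,-0.2],[0,0,-0.2],[0,0,0],[0,0,0],[0,0,-0.2],[0,0,-0.2],[0,0,-0.2],[0,0,-0.2],[0,0,-0.2],[0,0,-0.2]]' --delta_rot '[[0,0,-8],[0,0,-8],[0,0,-8],[0,0,-8],[0,0,-8],[0,0,-8],[0,0,-8],[0,0,-8],[0,0,-8],[0,0,-8],[0,0,-8],[0,0,-8],[0,0,-8],[0,0,8],[0,0,8],[0,0,8],[0,0,8],[0,0,8],[0,0,8],[0,0,8]]'

```text
time: 13.3
ee_pos: [563.1, -181.5, 255.9]
tcp_rot: [-3.141, -0.001, -0.205]
contact_force: [0.1, -0.3, -0.6]
grip_width: 11.8
grip_force: 30.0
```

play_rows --hand '[5,5,5,5,5,5,5,5,5,5,5,5,5,5,5,5,5,5]' --slide '[[0,0,-0.2],[0,0,-0.2],[0,0,-0.2],[0,0,-0.2],[0,0,-0.2],[0,0,-0.2],[0,0,0],[0,0,0],[0,0,-0.2],[0,0,-0.2],[0,0,-0.2],[0,0,-0.2],[0,0,-0.2],[0,0,-0.2],[0,0,-0.2],[0,0,-0.2],[0,0,-0.2],[0,0,0]]' --delta_rot '[[0,0,8],[0,0,8],[0,0,8],[0,0,8],[0,0,8],[0,0,8],[0,0,8],[0,0,-8],[0,0,-8],[0,0,-8],[0,0,-8],[0,0,-8],[0,0,-8],[0,0,-8],[0,0,-8],[0,0,-8],[0,0,-8],[0,0,0]]'

```text
time: 15.1
ee_pos: [563.0, -181.5, 258.8]
tcp_rot: [-3.141, -0.0, 0.22]
contact_force: [-0.4, -0.7, -0.2]
grip_width: 11.8
grip_force: 30.0
```

play_rows --hand '[5,5,5,5,5,5,5,5,5,5,5,5,5,5,5,5,5,5]' --slide '[[0,0,-5],[0,0,-10],[0,0,-10],[0,0,-10],[0,0,-10],[0,0,0],[-4,-15,0],[-7,-30,0],[-7,-33,0],[-7,-33,0],[-7,-33,0],[-7,-33,0],[-7,-33,0],[-7,-33,0],[-7,-33,0],[-7,-30,0],[-5,-18.5,0],[0,0,0]]' --delta_rot '[[0,0,0],[0,0,0],[0,0,0],[0,0,0],[0,0,0],[0,0,0],[0,0,0],[0,0,0],[0,0,0],[0,0,0],[0,0,0],[0,0,0],[0,0,0],[0,0,0],[0,0,0],[0,0,0],[0,0,0],[0,0,1.5]]'

```text
time: 16.9
ee_pos: [421.7, 121.3, 303.6]
tcp_rot: [-3.141, 0.001, 0.192]
contact_force: [0.3, -0.8, -0.8]
grip_width: 11.5
grip_force: 30.0
```

play_rows --hand '[5,5,5,5,5,5,5]' --slide '[[0,0,0],[0,0,0],[0,0,0],[0,0,0],[0,0,0],[0,0,0],[0,0,0]]' --delta_rot '[[0,8,0],[0,8,0],[0,8,0],[0,8,0],[0,8,0],[0,8,0],[0,0,0]]'

```text
time: 17.6
ee_pos: [423.2, 120.5, 303.6]
tcp_rot: [-3.127, -0.764, 0.191]
contact_force: [-0.5, -0.0, -0.0]
grip_width: 11.7
grip_force: 30.0
```

```bash
python3 - <<'E'
from h import *
from scipy.spatial.transform import Rotation as R
o=manip.get_obs();print({k:np.round(o[k],3).tolist() for k in("time","joints","ee_pos","tcp_rot","contact_force","grip_width")})
r=R.from_euler("xyz",o["tcp_rot"]).as_matrix();print("G",o["ee_pos"]+147*r[:,2],"tip if straight",o["ee_pos"]+218*r[:,2]);print(r)
im=manip.camera("wrist");cv2.imwrite("pics/w2.png",im)
s=manip.camera("scene")
k=mask(s,(0,0,0),(180,90,70),(270,160,295,190));print("obj",ray("scene",[[283,182],[316,215]],0))
E
```

```text
{'time': 17.6, 'joints': [-0.025, 0.255, 1.927, 0.671, 0.265, 0.76], 'ee_pos': [423.245, 120.503, 303.567], 'tcp_rot': [-3.127, -0.764, 0.191], 'contact_force': [-0.5, -0.036, -0.009], 'grip_width': 11.695}
G [522.6734433  141.96121651 197.44206492] tip if straight [570.69660132 152.32538751 146.18428256]
[[ 0.70890351  0.19990628  0.67638251]
 [ 0.13700713 -0.97975536  0.14597424]
 [ 0.69187056 -0.01081243 -0.7219406 ]]
obj [[477.11387908  -6.07524712]
 [614.80468377  12.39507532]]
```

View pics/w2.png

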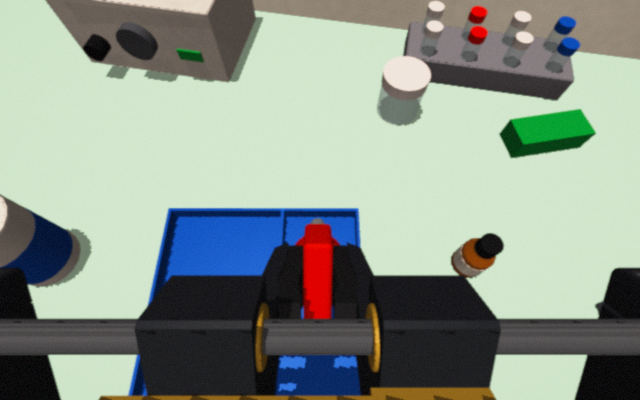

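The wrist view shows the pin held straight between the fingers (red at (317,265)) above the narrow compartment. Joint 5 is near its lower limit, so tilting outward won't go far enough. I'll tilt inward instead, coming from the far side.

play_rows --hand '[5,5,5,5,5,5,5,5,5,5,5,5,5,5,5]' --slide '[[0,0,0],[0,0,0],[0,0,0],[0,0,0],[0,0,0],[0,0,0],[15,0,0],[30,0,0],[30,0,0],[30,0,0],[30,0,0],[30,0,0],[30,0,0],[17,0,0],[0,0,0]]' --delta_rot '[[0,-8,0],[0,-8,0],[0,-8,0],[0,-8,0],[0,-8,0],[0,-4,0],[0,0,0],[0,0,0],[0,0,0],[0,0,0],[0,0,0],[0,0,0],[0,0,0],[0,0,0],[0,0,0]]'

```text
time: 19.2
ee_pos: [631.9, 165.5, 311.6]
tcp_rot: [-3.131, -0.039, 0.205]
contact_force: [-0.6, -0.4, 0.1]
grip_width: 11.9
grip_force: 30.0
```

play_rows --hand '[5,5,5,5,5,5,5]' --slide '[[0,0,0],[0,0,0],[0,0,0],[0,0,0],[0,0,0],[0,0,0],[0,0,0]]' --delta_rot '[[0,-8,0],[0,-8,0],[0,-8,0],[0,-8,0],[0,-8,0],[0,-8,0],[0,0,0]]'

```text
time: 19.9
ee_pos: [630.3, 165.6, 311.6]
tcp_rot: [-3.126, 0.801, 0.219]
contact_force: [1.2, -0.8, -0.5]
grip_width: 11.8
grip_force: 30.0
```

```bash
cat > g.py <<'E'
from h import *
from scipy.spatial.transform import Rotation as R
o=manip.get_obs();print({k:np.round(o[k],3).tolist() for k in("time","joints","ee_pos","tcp_rot","contact_force","grip_width")})
r=R.from_euler("xyz",o["tcp_rot"]).as_matrix();print("G",np.round(o["ee_pos"]+147*r[:,2],1),"tip",np.round(o["ee_pos"]+218*r[:,2],1));print(np.round(r,3))
c,s=np.cos(np.radians(11.2)),np.sin(np.radians(11.2));d=(o["ee_pos"]+147*r[:,2])[:2]-[513,196.5];print("G in tray",d@[c,s],d@[-s,c])
E
python3 g.py
```

```text
{'time': 19.9, 'joints': [0.086, 0.757, 0.952, -0.101, 2.228, 1.416], 'ee_pos': [630.275, 165.565, 311.561], 'tcp_rot': [-3.126, 0.801, 0.219], 'contact_force': [1.211, -0.756, -0.457], 'grip_width': 11.819}
G [526.7 144.8 209.3] tip [476.7 134.8 159.9]
[[ 0.679  0.206 -0.704]
 [ 0.151 -0.978 -0.141]
 [-0.718 -0.011 -0.696]]
G in tray 3.429472933151391 -53.35123096612145
```

play_rows --hand '[5,5,5,5,5,5,5]' --slide '[[21.5,2.3,20.9],[21.5,2.3,20.9],[21.5,0.8,20.9],[21.5,0.3,20.9],[13,0,12.5],[5,0,4.9],[0,0,0]]' --delta_rot '[[0,0,0],[0,0,0],[0,0,0],[0,0,0],[0,0,0],[0,0,0],[0,0,0]]'

```text
time: 20.6
ee_pos: [631.3, 162.6, 167.1]
tcp_rot: [-3.121, 0.796, 0.224]
contact_force: [-0.7, 0.0, 0.2]
grip_width: 11.8
grip_force: 30.0
```

```bash
python3 g.py
```

```text
{'time': 20.6, 'joints': [0.082, 0.906, 1.08, -0.088, 1.948, 1.439], 'ee_pos': [631.296, 162.607, 167.109], 'tcp_rot': [-3.121, 0.796, 0.224], 'contact_force': [-0.702, 0.034, 0.209], 'grip_width': 11.784}
G [528.2 142.2  64.3] tip [478.4 132.3  14.7]
[[ 0.682  0.208 -0.701]
 [ 0.155 -0.978 -0.139]
 [-0.715 -0.014 -0.699]]
G in tray 4.354980336959127 -56.23982485326886
```

play_rows --hand '[5,5,5,5,5,5]' --slide '[[2.2,0,2.1],[2.2,0,2.1],[2.2,0,2.1],[1.4,0,1.4],[1.4,0,1.4],[0,0,0]]' --delta_rot '[[0,0,0],[0,0,0],[0,0,0],[0,0,0],[0,0,0],[0,0,0]]'

```text
time: 21.2
ee_pos: [632.0, 163.1, 156.0]
tcp_rot: [-3.119, 0.795, 0.226]
contact_force: [4.5, 1.1, 10.1]
grip_width: 11.5
grip_force: 30.0
```

play_rows --hand '[5,5,5,5,5]' --slide '[[1.4,0,1.4],[1.4,0,1.4],[1.4,0,1.4],[0,0,0],[0,0,0]]' --delta_rot '[[0,0,0],[0,0,0],[0,0,0],[0,0,0],[0,0,0]]'

```text
time: 21.7
ee_pos: [632.3, 163.1, 151.1]
tcp_rot: [-3.12, 0.793, 0.225]
contact_force: [7.9, 0.2, 15.3]
grip_width: 11.6
grip_force: 34.1
```

```bash
python3 - <<'E'
from h import *
im=manip.camera("scene")[90:220,270:430];cv2.imwrite("pics/s2.png",cv2.resize(im,None,fx=4,fy=4,interpolation=2))
w=manip.camera("wrist");cv2.imwrite("pics/w3.png",w)
E
python3 g.py
```

```text
{'time': 21.8, 'joints': [0.082, 0.927, 1.084, -0.086, 1.921, 1.441], 'ee_pos': [632.236, 163.079, 151.036], 'tcp_rot': [-3.12, 0.794, 0.225], 'contact_force': [6.611, 1.248, 15.622], 'grip_width': 11.522}
G [529.4 142.8  48. ] tip [479.7 132.9  -1.8]
[[ 0.683  0.208 -0.7  ]
 [ 0.157 -0.978 -0.138]
 [-0.713 -0.015 -0.701]]
G in tray 5.626281688432218 -55.902157691791345
```

View pics/s2.png

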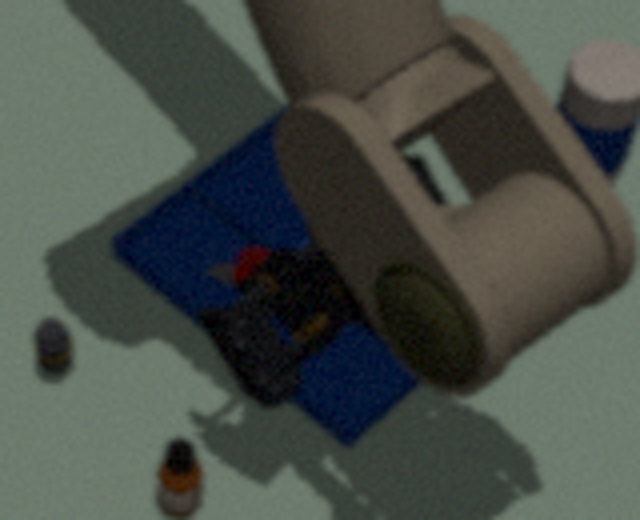

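The view shows the pin tilted in the narrow compartment (red at (252,264), shank to (215,272)), with its tip on the floor and the pin pivoting in the pads. I'll drag outward while lowering, so that floor friction helps it lie down.

play_rows --hand '[5,5,5,5,5,5,5]' --slide '[[2.1,0,-2.1],[2.5,0,-0.4],[2.5,0,-0.4],[2.5,0,-0.4],[2.5,0,-0.4],[2.5,0,-0.4],[0,0,0]]' --delta_rot '[[0,0,0],[0,0,0],[0,0,0],[0,0,0],[0,0,0],[0,0,0],[0,0,0]]'

```text
time: 22.5
ee_pos: [644.0, 166.0, 141.4]
tcp_rot: [-3.119, 0.8, 0.226]
contact_force: [-1.5, -0.2, 6.5]
grip_width: 11.8
grip_force: 35.7
```

```bash
python3 g.py
```

```text
{'time': 22.5, 'joints': [0.085, 0.958, 1.041, -0.084, 1.939, 1.442], 'ee_pos': [643.991, 165.995, 141.361], 'tcp_rot': [-3.119, 0.8, 0.226], 'contact_force': [-1.546, -0.193, 6.533], 'grip_width': 11.762}
G [540.5 145.6  39. ] tip [490.5 135.8 -10.5]
[[ 0.679  0.208 -0.704]
 [ 0.156 -0.978 -0.139]
 [-0.717 -0.016 -0.697]]
G in tray 17.11065302998963 -55.256542860513214
```

play_rows --hand '[5,5,5,5,5,5,5,5]' --slide '[[2.5,0,-0.4],[2.5,0,-0.4],[2.5,0,-0.4],[2.5,0,-0.4],[2.5,0,-0.4],[2.5,0,-0.4],[2.5,0,-0.4],[0,0,0]]' --delta_rot '[[0,0,0],[0,0,0],[0,0,0],[0,0,0],[0,0,0],[0,0,0],[0,0,0],[0,0,0]]'

```text
time: 23.3
ee_pos: [657.1, 169.0, 131.8]
tcp_rot: [-3.119, 0.805, 0.226]
contact_force: [-8.8, -2.3, 15.9]
grip_width: 12.0
grip_force: 30.2
```

```bash
python3 g.py
```

```text
{'time': 23.3, 'joints': [0.087, 0.99, 0.991, -0.083, 1.961, 1.443], 'ee_pos': [657.084, 169.039, 131.794], 'tcp_rot': [-3.119, 0.805, 0.226], 'contact_force': [-8.831, -2.262, 15.861], 'grip_width': 11.95}
G [553.1 148.5  29.9] tip [502.9 138.6 -19.3]
[[ 0.675  0.208 -0.707]
 [ 0.155 -0.978 -0.139]
 [-0.721 -0.016 -0.693]]
G in tray 30.021555834351883 -54.82821747500141
```

play_rows --hand '[5,14,18,22,22,22,22,22,22,22]' --slide '[[-1.4,0,0],[0,0,0],[0,0,0],[0,0,0],[0,0,0],[-7,0,-7],[-14,0,-14],[-28,0,-28],[-28,0,-28],[-28,0,-28]]' --delta_rot '[[0,0,0],[0,0,0],[0,0,0],[0,0,0],[0,0,0],[0,0,0],[0,0,0],[0,0,0],[0,0,0],[0,0,0]]'

```text
time: 24.3
ee_pos: [659.2, 166.9, 281.9]
tcp_rot: [-3.119, 0.797, 0.227]
contact_force: [1.1, -0.7, 0.1]
grip_width: 22.0
grip_force: 0.0
```

```bash
python3 g.py; python3 - <<'E'
from h import *
w=manip.camera("wrist")
t=manip.camera("top")[180:310,170:330]
cv2.imwrite("pics/tw.png",np.hstack([cv2.resize(t,(400,325),interpolation=2),cv2.resize(w,(400,325))]))
E
```

```text
{'time': 24.3, 'joints': [0.084, 0.833, 0.877, -0.099, 2.223, 1.411], 'ee_pos': [659.195, 166.859, 281.877], 'tcp_rot': [-3.119, 0.797, 0.227], 'contact_force': [1.132, -0.71, 0.11], 'grip_width': 21.951}
G [556.  146.6 179.2] tip [506.2 136.8 129.5]
[[ 0.681  0.208 -0.702]
 [ 0.157 -0.978 -0.138]
 [-0.715 -0.016 -0.699]]
G in tray 32.497406918473935 -57.34083180425589
```

View pics/tw.png

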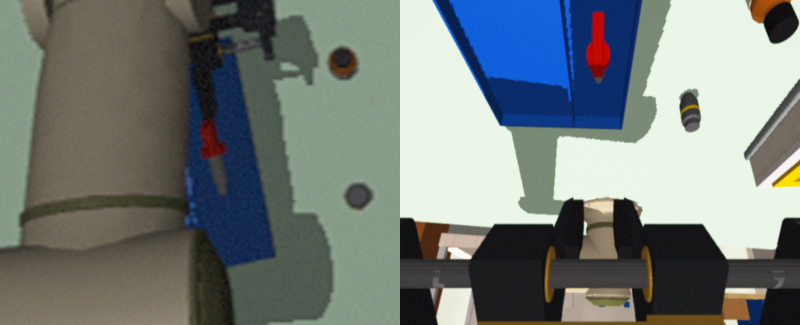

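The pin lies in the narrow compartment, seen at about (212,155) in the top crop and (598,45) in the wrist crop. Next is the plate.

play_rows --hand '[40,40,40,40,40,40,40,40,40,40,40,40,40,40,40,40,40,40,40]' --slide '[[0,0,0],[0,0,0],[0,0,0],[0,0,0],[0,0,0],[0,0,0],[0,0,0],[-14,14.5,0],[-28,29,0],[-28,29,0],[-28,29,0],[-28,29,0],[-28,29,0],[-28,29,0],[-28,29,0],[-28,29,0],[-28,29,0],[-18.8,19.8,0],[0,0,0]]' --delta_rot '[[0,7.6,0],[0,7.6,0],[0,7.6,0],[0,7.6,0],[0,7.6,0],[0,7.6,0],[0,0,-6.9],[0,0,0],[0,0,0],[0,0,0],[0,0,0],[0,0,0],[0,0,0],[0,0,0],[0,0,0],[0,0,0],[0,0,0],[0,0,0],[0,0,0]]'

```text
time: 26.3
ee_pos: [484.7, -207.3, 274.5]
tcp_rot: [-3.126, 0.0, 0.327]
contact_force: [1.2, 0.4, -0.2]
grip_width: 40.0
grip_force: 0.0
```

```bash
python3 g.py; python3 - <<'E'
from h import *
c=manip.calibration("wrist");w=manip.camera("wrist");cv2.imwrite("pics/w5.png",w)
k=mask(w,(20,120,90),(35,255,255));print("plate far part",rect(ray("wrist",k,66,c)),k.min(0),k.max(0))
E
```

```text
{'time': 26.3, 'joints': [-0.63, 0.477, 1.556, 0.01, 1.122, 0.609], 'ee_pos': [484.684, -207.272, 274.543], 'tcp_rot': [-3.126, 0.0, 0.327], 'contact_force': [1.186, 0.382, -0.187], 'grip_width': 39.956}
G [ 483.9 -205.   127.6] tip [ 483.6 -204.    56.6]
[[ 0.947  0.321 -0.005]
 [ 0.321 -0.947  0.015]
 [-0.    -0.016 -1.   ]]
G in tray -106.51564866300788 -388.24116404568815
plate far part (array([ 503.6, -202.1]), array([164.5,  64.5]), 19.84) [259  40] [385 318]
```

View pics/w5.png

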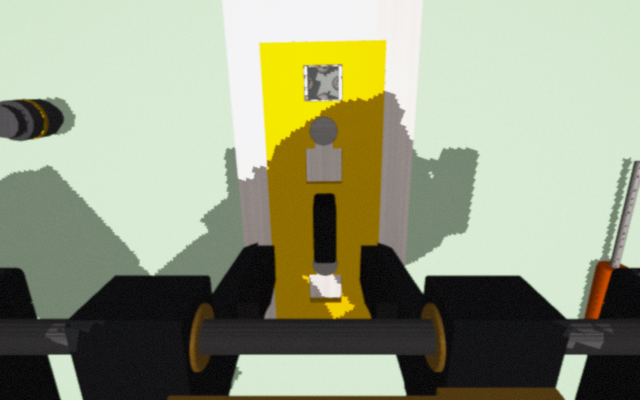

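The wrist view shows the pin hole at (323,82), the stud head at (323,131) and the rib at (325,228), all in line with the tool.

```bash
python3 - <<'E'
from h import *
c=manip.calibration("wrist")
u=np.array([.9406,.3396])
for n,p,z,x in(("hole",[323,82],66,75),("head",[323,131],72.5,51),("ribtopfar",[325,195],92,16),("ribnear",[324.5,263],92,-16)):
    q=ray("wrist",[p],z,c)[0];print(n,q,"origin",q-x*u)
E
```

```text
hole [ 563.21589609 -179.48228331] origin [ 492.67089609 -204.95228331]
head [ 540.14594676 -187.45998626] origin [ 492.17534676 -204.77958626]
ribtopfar [ 513.05446109 -197.8653745 ] origin [ 498.00486109 -203.2989745 ]
ribnear [ 477.49511532 -209.96074266] origin [ 492.54471532 -204.52714266]
```

play_rows --hand '[40,40,40,40,40,40,30,20,10,5,5,5]' --slide '[[7.6,1,0],[0,0,12],[0,0,12],[0,0,9],[0,0,5],[0,0,0],[0,0,0],[0,0,0],[0,0,0],[0,0,0],[0,0,0],[0,0,0]]' --delta_rot '[[-0.9,0,-1.1],[0,0,0],[0,0,0],[0,0,0],[0,0,0],[0,0,0],[0,0,0],[0,0,0],[0,0,0],[0,0,0],[0,0,0],[0,0,0]]'

```text
time: 27.55
ee_pos: [493.4, -203.4, 236.9]
tcp_rot: [3.141, -0.001, 0.35]
contact_force: [0.2, -0.2, 2.7]
grip_width: 11.8
grip_force: 30.0
```

```bash
python3 g.py
```

```text
{'time': 27.55, 'joints': [-0.613, 0.537, 1.582, 0.001, 1.022, 0.608], 'ee_pos': [493.413, -203.356, 236.909], 'tcp_rot': [3.141, -0.001, 0.35], 'contact_force': [0.19, -0.2, 2.652], 'grip_width': 11.783}
G [ 493.6 -203.3   89.9] tip [ 493.6 -203.3   18.9]
[[ 0.94   0.342  0.001]
 [ 0.342 -0.94   0.   ]
 [ 0.001  0.    -1.   ]]
G in tray -96.73023527110267 -388.4464394778703
```

play_rows --hand '[5,5,5,5,5,5,5,5,5,5]' --slide '[[1,0,0],[2,0,0],[2.5,0,0],[2.5,0,0],[2.5,0,0],[2.5,0,0],[2.5,0,0],[2,0,0],[1,0,0],[0,0,0]]' --delta_rot '[[0,0,0],[0,0,0],[0,0,0],[0,0,0],[0,0,0],[0,0,0],[0,0,0],[0,0,0],[0,0,0],[0,0,0]]'

```text
time: 28.55
ee_pos: [510.9, -196.7, 236.7]
tcp_rot: [-3.141, -0.001, 0.35]
contact_force: [-2.1, 0.2, 4.1]
grip_width: 11.8
grip_force: 30.0
```

play_rows --hand '[5,5,5,5]' --slide '[[0.7,0,0],[0.7,0,0],[0.7,0,0],[0,0,0]]' --delta_rot '[[0,0,0],[0,0,0],[0,0,0],[0,0,0]]'

```text
time: 28.95
ee_pos: [512.7, -196.1, 236.7]
tcp_rot: [-3.141, -0.0, 0.35]
contact_force: [-3.3, -0.3, 4.2]
grip_width: 11.7
grip_force: 30.0
```

play_rows --hand '[5,5,5,5]' --slide '[[0.6,0,0],[0.6,0,0],[0,0,0],[0,0,0]]' --delta_rot '[[0,0,0],[0,0,0],[0,0,0],[0,0,0]]'

```text
time: 29.35
ee_pos: [513.1, -196.0, 236.7]
tcp_rot: [-3.14, 0.002, 0.35]
contact_force: [-9.7, -4.7, 8.0]
grip_width: 11.8
grip_force: 30.0
```

The force jump shows the plate is at the stop. I'll relax that push and then lift.

play_rows --hand '[5,5,5,5,5,5,5,5]' --slide '[[-0.9,0,0],[0,0,0],[0,0,-1],[0,0,-1.5],[0,0,-1.5],[0,0,-1.5],[0,0,-1.5],[0,0,0]]' --delta_rot '[[0,0,0],[0,0,0],[0,0,0],[0,0,0],[0,0,0],[0,0,0],[0,0,0],[0,0,0]]'

```text
time: 30.15
ee_pos: [512.9, -196.0, 243.6]
tcp_rot: [-3.141, -0.0, 0.35]
contact_force: [-3.8, -0.7, -3.1]
grip_width: 11.8
grip_force: 30.0
```

play_rows --hand '[5,5,5,5,5,5,5,5,5]' --slide '[[0,0,-2],[0,0,-3],[0,0,-4],[0,0,-6],[0,0,-8],[0,0,-8],[0,0,-4],[0,0,0],[0,0,0]]' --delta_rot '[[0,0,0],[0,0,0],[0,0,0],[0,0,0],[0,0,0],[0,0,0],[0,0,3],[0,0,3],[0,0,2.9]]'

```text
time: 31.05
ee_pos: [513.0, -196.1, 279.5]
tcp_rot: [3.141, -0.001, 0.192]
contact_force: [0.3, -0.5, -2.0]
grip_width: 12.0
grip_force: 30.0
```

play_rows --hand '[5,5,5,5,5,5,5,5,5,5,5,5,5,5,5,5,5,5,5]' --slide '[[1,-8,0],[2.5,-16,0],[4,-24,0],[4,-28,0],[4,-28,0],[5,-28,0],[5,-28,0],[5,-28,0],[5,-28,0],[5,-28,0],[5,-28,0],[5,-28,0],[5,-28,0],[4,-28,0],[4,-28,0],[3,-24,0],[0,-12,0],[0,-4,0],[0,0,0]]' --delta_rot '[[0,0,0],[0,0,0],[0,0,0],[0,0,0],[0,0,0],[0,0,0],[0,0,0],[0,0,0],[0,0,0],[0,0,0],[0,0,0],[0,0,0],[0,0,0],[0,0,0],[0,0,0],[0,0,0],[0,0,0],[0,0,0],[0,0,0]]'

```text
time: 32.95
ee_pos: [495.9, 232.9, 279.0]
tcp_rot: [-3.141, -0.0, 0.195]
contact_force: [-0.5, 0.0, -1.3]
grip_width: 11.6
grip_force: 30.0
```

```bash
python3 g.py; python3 - <<'E'
from h import *
c=manip.calibration("wrist");w=manip.camera("wrist");cv2.imwrite("pics/w6.png",w)
E
```

```text
{'time': 32.95, 'joints': [0.223, 0.501, 1.494, 0.0, 1.146, 1.598], 'ee_pos': [495.906, 232.896, 278.97], 'tcp_rot': [-3.141, -0.0, 0.195], 'contact_force': [-0.503, 0.027, -1.258], 'grip_width': 11.619}
G [495.9 233.  132. ] tip [495.9 233.   61. ]
[[ 0.981  0.194  0.   ]
 [ 0.194 -0.981  0.   ]
 [ 0.    -0.    -1.   ]]
G in tray -9.661070727271033 39.08802772961924
```

View pics/w6.png

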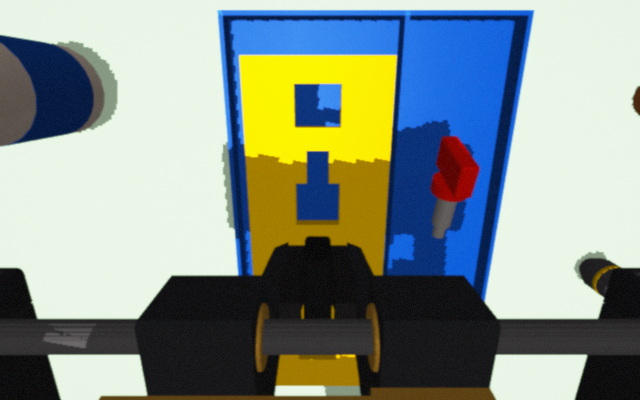

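The plate hangs level over the wide compartment and is aligned with it (edges at columns 240–397, divider at 400 on the floor beyond). The pin lies in the narrow one.

play_rows --hand '[5,5,5,5,5,5,5,5,5,5]' --slide '[[0,0,8],[0,0,14],[0,0,16],[0,0,16],[0,0,14],[0,0,10],[0,0,8],[0,0,5],[0,0,3],[0,0,0]]' --delta_rot '[[0,0,0],[0,0,0],[0,0,0],[0,0,0],[0,0,0],[0,0,0],[0,0,0],[0,0,0],[0,0,0],[0,0,0]]'

```text
time: 34.0
ee_pos: [496.4, 232.8, 184.9]
tcp_rot: [-3.141, -0.0, 0.194]
contact_force: [0.5, 0.4, -1.6]
grip_width: 12.1
grip_force: 30.0
```

play_rows --hand '[5,5,5,5,5]' --slide '[[0,0,1.5],[0,0,1],[0,0,1],[0,0,0.5],[0,0,0]]' --delta_rot '[[0,0,0],[0,0,0],[0,0,0],[0,0,0],[0,0,0]]'

```text
time: 34.5
ee_pos: [496.4, 232.8, 181.0]
tcp_rot: [-3.141, -0.001, 0.194]
contact_force: [-0.3, 0.1, 0.4]
grip_width: 11.8
grip_force: 30.0
```

play_rows --hand '[5,5,5]' --slide '[[0,0,0.5],[0,0,0.5],[0,0,0]]' --delta_rot '[[0,0,0],[0,0,0],[0,0,0]]'

```text
time: 34.8
ee_pos: [496.4, 232.8, 180.7]
tcp_rot: [-3.141, -0.001, 0.194]
contact_force: [-2.6, -0.7, 7.9]
grip_width: 11.5
grip_force: 30.0
```

Touching down. Release and rise clear.

play_rows --hand '[5,14,22,30,36,36,36,36,36,36,36,36,36]' --slide '[[0,0,-0.6],[0,0,0],[0,0,0],[0,0,0],[0,0,0],[0,0,-8],[0,0,-16],[0,0,-25],[0,0,-25],[0,0,-25],[0,0,-25],[0,0,-15],[0,0,0]]' --delta_rot '[[0,0,0],[0,0,0],[0,0,0],[0,0,0],[0,0,0],[0,0,0],[0,0,0],[0,0,0],[0,0,0],[0,0,0],[0,0,0],[0,0,0],[0,0,0]]'

```text
time: 36.1
ee_pos: [496.3, 232.8, 322.0]
tcp_rot: [-3.141, -0.005, 0.194]
contact_force: [0.6, -0.2, 0.5]
grip_width: 36.1
grip_force: 0.0
```

```bash
python3 - <<'E'
from h import *
w=manip.camera("wrist");t=manip.camera("scene")
cv2.imwrite("pics/end.png",np.hstack([cv2.resize(t,(400,300)),cv2.resize(w,(400,300))]))
E
```

```text
(no output)
```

View pics/end.png

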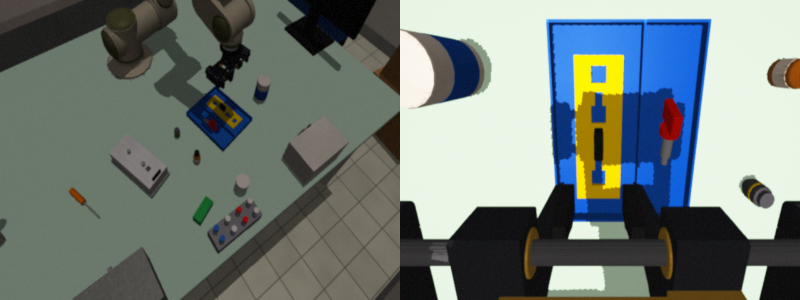

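The plate lies flat in the wide compartment at (598,127) and the pin on its side in the narrow one at (670,130). The bystanders are unmoved.

```bash
python3 -c "
from cell import manip;print(manip.close_job())"
```

```text
the job is handed in; nothing more can be done
None
```

The job is handed in at about 36 s: the pin lies on its side in the narrow compartment, the plate lies flat in the wide one, and the bystanders look unmoved; pull readings while working the pin out stayed near 10 N, below the 16 N at which the platform starts to lift.

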